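Restock the cup and shaker caddy on the coffee counter

TASK

Restock the caddy on the coffee counter: nest every loose cup into the stack of its own kind (short cream cups on the short cup, tall red cups on the tall cup, the stacks standing in the caddy's two end wells), each seated fully home and straight, none wedged or askew. Stand both topping shakers upright in the two rings of the caddy, right down on the bottom, and leave the water bottle, sugar jar and mug where they are.

Things in the scene. Friction and masses are not known exactly. Their poses are not given: they have to be found in the camera images.
- caddy: Bamboo counter caddy, fixed: a block 110 x 440 x 55 mm (x, y, z) with four round steel-trimmed openings 110 mm apart in a row along its y axis: a cup well 20 mm deep at either end and two shaker rings 40 mm deep between them. Origin: centre of its underside; z up.
- cup_well_a (a point): Centre of the floor of the cup well at the caddy's -y end, 35 mm above the counter (opening 61 mm across, its mouth 20 mm above this point).
- cup_well_b (a point): The same for the cup well at the caddy's +y end. One of these two wells holds the first short cup and the other the first tall cup; which is which varies.
- shaker_ring_a (a point): Centre of the floor of the shaker ring nearer the -y end, 15 mm above the counter (a plain round hole 60 mm across, its mouth 40 mm above this point); empty at the start.
- shaker_ring_b (a point): The same for the shaker ring nearer the +y end; empty at the start.
- short_0: Short stacking coffee cup: cream stoneware, sand-coloured rim band. Rigid, 50 mm tall, 120 g. Foot 50 mm across, tapering out to 59 mm; above that the upright band, 68 mm across, the top 23 mm. Mouth 63 mm inside, floor 19 mm up. Nested, the band rests on the rim below, 23 mm above that cup, 1 to 2 mm play. Origin: centre of foot underside; z up. Stands loose in a cup well, foot on its floor.
- tall_0: Tall stacking coffee cup: terracotta-red stoneware, slate-grey rim band. Rigid, 64 mm tall, 150 g. Foot 50 mm across, tapering out to 59 mm; above that the upright band, 68 mm across, the top 30 mm. Mouth 63 mm inside, floor 26 mm up. Nested, the band rests on the rim below, 30 mm above that cup, 1 to 2 mm play. Origin: centre of foot underside; z up. Stands loose in the other cup well.
- short_1: Short stacking coffee cup: cream stoneware, sand-coloured rim band. Just like short_0 in shape, size and origin. Starts standing upright on the counter; may be absent.
- short_2: Short stacking coffee cup: cream stoneware, sand-coloured rim band. Just like short_0 in shape, size and origin. Starts standing upright on the counter; may be absent.
- short_3: Short stacking coffee cup: cream stoneware, sand-coloured rim band. Just like short_0 in shape, size and origin. Starts standing upright on the counter; may be absent.
- tall_1: Tall stacking coffee cup: terracotta-red stoneware, slate-grey rim band. Just like tall_0 in shape, size and origin. Starts standing upright on the counter; may be absent.
- tall_2: Tall stacking coffee cup: terracotta-red stoneware, slate-grey rim band. Just like tall_0 in shape, size and origin. Starts standing upright on the counter; may be absent.
- tall_3: Tall stacking coffee cup: terracotta-red stoneware, slate-grey rim band. Just like tall_0 in shape, size and origin. Starts standing upright on the counter; may be absent.
- shaker_1: Topping shaker: upright steel can 53 mm across and 100 mm tall with a domed perforated dark grey lid (54 mm across, its upright edge ends 89 mm up), closed, about 240 g. Origin: centre of its underside; z up. Starts standing on the counter.
- shaker_2: Topping shaker: upright steel can 53 mm across and 100 mm tall with a domed perforated copper-coloured lid (54 mm across, its upright edge ends 89 mm up), closed, about 240 g. Origin: centre of its underside; z up. Starts standing on the counter.
- water_bottle: Bystander: clear water bottle 66 mm across, 210 mm tall, on the robot's left. Origin: centre of its underside.
- sugar_jar: Bystander: glass sugar jar 80 mm across, 110 mm tall, standing beyond the caddy. Origin: centre of its underside.
- mug: Bystander: white mug with a handle, 80 mm across, 85 mm tall, on the robot's right. Origin: centre of its underside.
Not all that is in view belongs to the job. What is shaped like the tall_2 but green, purple or turquoise is not meant.

How it is judged:
By the outcome, as a careful person would: the job done as asked, in the order asked, and still so for the second after the job is handed in, with the robot touching nothing.
Of short_1, short_2, short_3, tall_1, tall_2, tall_3 only 4 to 6 are there at a start; the rules pass over those that are not, and their reading is None.
At some moment in a run one of short_1, short_2, short_3, tall_1, tall_2, tall_3 may be knocked a few centimetres aside while the robot is not near it.
Once in a run the grip may slacken for a moment while it holds something.
It also fails if it takes over 210 s, if anything falls off the work surface, if the arm or the gripper's body presses on something with over 40 N, if the wrist force passes 120 N, or if a joint passes its speed limit or range.

ROBOT

A 6-joint arm with a two-finger parallel gripper is mounted at the origin on the work surface. World frame = base frame: x ahead of the robot, y to its left, z up, the work surface at z = 0. Lengths are in m, angles in rad, forces in N, time in s.
With the tool pointing down it reaches from about 0.3 to 0.775 m from the base axis. Payload 14.6 kg.
Tool frame: the origin (TCP) lies at the very end of the fingers, on their centre line; the grasp point (between the pads) lies 19 mm behind it (env.grip_depth is the distance from the TCP to the grasp point, in m); z points along the fingers, y is the line along which they close (so a half turn about z gives the same grasp; the last joint's range is limited). The gripper opens to 85 mm and grips with 20 to 120 N. Pads are 22 mm wide; open, the fingers measure 114 mm over their backs; the gripper's body (76 mm by 85 mm) begins 54 mm behind the grasp point. The pads swing forward as they close: fully open they stand 13 mm farther back than shut.
Start: joints at [1.143, 0.3, 1.521, -0, 1.321, -0.067], TCP at [0.194, 0.515, 0.231] pointing down, gripper open.
Joint ranges: [-3.03, 3.03], [-0.79, 2.21], [0.23, 2.52], [-1.04, 4.18], [0, 3.07], [-2.55, 2.55]. Speed limits (rad/s): [2.22, 2.22, 2.57, 3.14, 3.14, 3.14].

INTERFACE

Orientations are given as a rotation vector (axis times angle).
In Python, from workcell import env, read_camera gives the robot as it stands.
- The arm moves only by the shell command python3 -m pendant 'ROWS' [FORCE]. ROWS is a JSON object of lists of equal length, an entry for each row: "slide": the shift along the tool's x, y, z scaled (see below), a list of three; "angular": the turn, a rotation vector about the tool's x, y, z scaled (see below), a list of three; "fingers": the opening, from 0 (shut) to 1 (fully open). In form: {"slide": [[x, y, z], ...], "angular": [[ax, ay, az], ...], "fingers": [fingers, ...]}. A call has 1 to 5 rows; each row is the pose to reach, as a shift and turn from the pose commanded when the call began, along the tool's axes at that moment, turning the shorter way round; what a row does not reach only later rows make up. The controller multiplies each number of a shift by 250 mm and each number of a turn by pi rad. A row lasts 1/8 s, in which the tool goes at most 62.5 mm and 10.7 degrees, less where a joint would pass 70% of its speed; a pose out of reach is approached as far as the arm can. A call with a number of a shift or a turn outside -1 to 1 is refused whole. A call with a gripper value outside its range is refused whole. The fingers move at their own pace and stop on an object; FORCE is the grip in N (left out, the last holds). Time passes only in rows, so rows that repeat a pose let the fingers close. It gives the time, the measured TCP pose, the force, the opening and the grip force at its end, in the units of the state.
- env.observe(): the state, without advancing time (a new reading comes with each control period).
- read_camera(name): name is "scene" or "side" or "wrist"; returns a dict with "img" (400x640x3 uint8, blue, green, red), "vfov" (degrees; the focal length in pixels is half the picture's height over the tangent of half this angle, whatever the lens; pixels are square), "cx", "cy" (the principal point, pixels), "k1" (the pictures are not rectified: a ray, as slopes to the right and down, at radius r is drawn at 1 + k1 r^2 times it, then the intrinsics apply), "world_from_camera" (4x4, takes a point from camera to world coordinates); the wrist camera has in their place "hand_eye" (4x4, takes a point from camera to tool coordinates, whose origin is the TCP and whose axes are the flange's). Camera axes: x right, y up, looking along -z (the intrinsics and any distortion apply to the point x, -y, -z); pixel columns grow to the right and rows downward; lengths in m; the calibration is good to about 2 mm. A picture is of the moment at which its call begins: read the wrist's pose just before it. There is no depth.
- env.close_job(): hands the job in; it is judged then, once.
The state is a dict: "time_s": time; "joints": joint angles; "dq": joint speeds; "effort": joint torques, N m; "position": TCP position; "ee_rot": TCP orientation; "contact_force": force on the tool from outside, world axes, zero at the start; "ft_torque": the same for the moment, N m; "width": finger opening in m; "gripper_force": force on a finger pad.
Only numpy, scipy, OpenCV 4.12 (cv2) and the standard library are available. Lean on these libraries where they do the work, as an engineer would, in place of code of your own. Each camera call takes 0.05 s, during which the arm holds its last target. There are 200 camera calls.

## Working session

There is one attempt and no reset: what is moved stays moved. The work goes in short steps, Python scripts to look and compute and a shell command to move; the robot and the scene stay as the last step left them, time stands still between calls to the robot, and variables do not carry over. Pictures are saved under pics/ and viewed, at most 14 in all, crops included, and the job is handed in when it is done.

```bash
ls; mkdir -p pics; python3 - <<'E'
from workcell import env, read_camera
import cv2
s=env.observe(); print(s)
for n in("scene","side","wrist"):
    c=read_camera(n); cv2.imwrite(f"pics/{n}0.png",c["img"]); print(n,{k:v for k,v in c.items() if k!="img"})
E
```

```text
pics
{'time_s': 0.0, 'joints': array([ 1.14339544e+00,  3.00496698e-01,  1.52160384e+00,  1.31052887e-05,
        1.32066542e+00, -6.65848185e-02]), 'dq': array([ 0.00077449,  0.00160464, -0.00026996, -0.00141764, -0.00332677,
       -0.00100805]), 'effort': array([ 6.89854533e-04, -5.43491507e+01, -3.61802602e+01, -5.78729086e-06,
        3.88113986e-03, -3.38262964e-05]), 'position': array([0.1940659 , 0.51437513, 0.23069764]), 'ee_rot': array([-5.63650371e-01, -3.09031064e+00,  1.78203976e-03]), 'contact_force': array([ 0.60437329, -0.14801904,  0.12221633]), 'ft_torque': array([ 0.03346528, -0.02625108, -0.0170936 ]), 'gripper_force': 0.0, 'width': 0.08534383088708153}
scene {'vfov': 46.747044087388204, 'cx': 322.9361886705382, 'cy': 194.32326302260086, 'k1': 0.015455035159695998, 'world_from_camera': array([[-0.63556309, -0.46793645,  0.61408064,  1.55134527],
       [ 0.77204592, -0.38298733,  0.50721377,  0.82410134],
       [-0.0021587 ,  0.7964648 ,  0.60468104,  1.0582481 ],
       [ 0.        ,  0.        ,  0.        ,  1.        ]])}
side {'vfov': 54.043751200329666, 'cx': 324.5931391558818, 'cy': 198.12632443314914, 'k1': -0.053242976246484615, 'world_from_camera': array([[ 0.83737291,  0.33609293, -0.43110109, -0.01117395],
       [-0.5466117 ,  0.50802755, -0.66567535, -0.88982978],
       [-0.00471755,  0.7930634 ,  0.60912083,  0.84434663],
       [ 0.        ,  0.        ,  0.        ,  1.        ]])}
wrist {'vfov': 60.786385575616215, 'cx': 320.6310698577928, 'cy': 192.39122670304272, 'k1': -0.058524387789297555, 'hand_eye': array([[-9.61853796e-05,  9.51297430e-01,  3.08274538e-01,
         7.81912327e-02],
       [ 9.99999995e-01,  9.79760977e-05,  9.66985219e-06,
        -1.21766985e-04],
       [-2.10046307e-05,  3.08274538e-01, -9.51297435e-01,
        -1.42052811e-01],
       [ 0.00000000e+00,  0.00000000e+00,  0.00000000e+00,
         1.00000000e+00]])}
```

View pics/scene0.png

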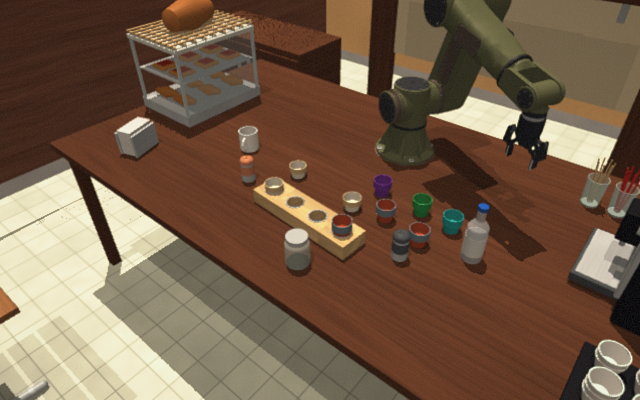

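View pics/side0.png

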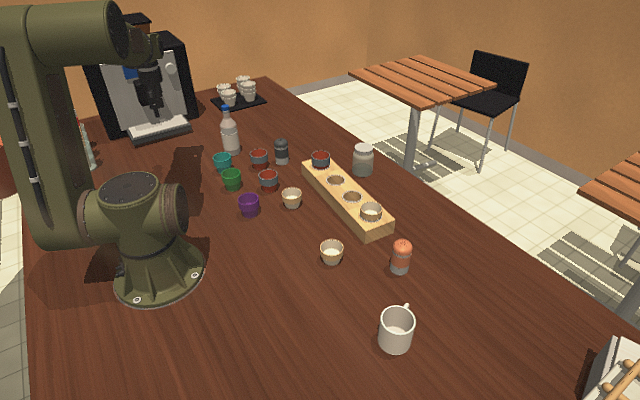

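The scene view shows the short stack in the -y well at (274,185) and the tall stack in the +y well at (342,222). The loose shorts are at (298,170) and (352,202), the loose talls at (386,209) and (419,234). The shakers are copper at (248,168) and dark at (400,246). The purple, green and turquoise cups are decoys.

```bash
cat > h.py <<'E'
import numpy as np, cv2
from workcell import env, read_camera
from scipy.spatial.transform import Rotation as R
def pose():
    s=env.observe(); T=np.eye(4); T[:3,:3]=R.from_rotvec(s["ee_rot"]).as_matrix(); T[:3,3]=s["position"]; return T
def shot(n):
    T=pose(); c=read_camera(n); c["W"]=T@c["hand_eye"] if n=="wrist" else c["world_from_camera"]; return c
def cam(c):
    f=c["img"].shape[0]/2/np.tan(np.radians(c["vfov"])/2)
    return np.array([[f,0,c["cx"]],[0,f,c["cy"]],[0,0,1]]),np.array([c["k1"],0,0,0,0])
def onz(c,px,z):
    K,D=cam(c); p=cv2.undistortPoints(np.array(px,float).reshape(-1,1,2),K,D).reshape(-1,2)
    d=np.c_[p[:,0],-p[:,1],-np.ones(len(p))]@c["W"][:3,:3].T; o=c["W"][:3,3]
    return o+d*((z-o[2])/d[:,2])[:,None]
def proj(c,P):
    K,D=cam(c); W=np.linalg.inv(c["W"]); q=np.atleast_2d(P)@W[:3,:3].T+W[:3,3]
    return cv2.projectPoints(q*[1,-1,-1],np.zeros(3),np.zeros(3),K,D)[0].reshape(-1,2)
def rows(target,yaw):
    """slide/angular numbers from the current pose to a tool-down pose; yaw = world angle of tool y"""
    T=pose(); best=None
    for a in(yaw,yaw+np.pi):
        y=np.array([np.cos(a),np.sin(a),0]); z=np.array([0,0,-1.]); M=np.c_[np.cross(y,z),y,z]
        r=R.from_matrix(T[:3,:3].T@M).as_rotvec()
        if best is None or np.linalg.norm(r)<np.linalg.norm(best): best=r
    print("slide",np.round(T[:3,:3].T@(np.array(target)-T[:3,3])/.25,3),"ang",np.round(best/np.pi,4))
E
python3 - <<'E'
from h import *
a=shot("scene"); b=shot("side")
print("scene"); 
for n,p,z in[("s0",(274,185),.085),("t0",(342,222),.099),("sA",(298,167),.05),("sB",(352,199),.05),("tA",(386,205),.064),("tB",(419,230),.064),("cop",(247,158),.095),("dark",(400,234),.095),("pur",(383,180),.064),("grn",(422,200),.064),("tur",(453,216),.064)]: print(n,onz(a,[p],z).round(3))
print("side")
for n,p,z in[("s0",(371,208),.085),("t0",(320,155),.099),("sA",(332,245),.05),("sB",(292,193),.05),("tA",(268,174),.064),("tB",(259,153),.064),("cop",(403,242),.1),("dark",(282,140),.1)]: print(n,onz(b,[p],z).round(3))
print(pose().round(3))
E
```

```text
scene
s0 [[ 0.631 -0.163  0.085]]
t0 [[0.651 0.159 0.099]]
sA [[ 0.453 -0.209  0.05 ]]
sB [[0.483 0.076 0.05 ]]
tA [[0.451 0.197 0.064]]
tB [[0.492 0.35  0.064]]
cop [[ 0.58  -0.356  0.095]]
dark [[0.579 0.329 0.095]]
pur [[0.333 0.106 0.064]]
grn [[0.348 0.279 0.064]]
tur [[0.359 0.402 0.064]]
side
s0 [[ 0.618 -0.181  0.085]]
t0 [[0.643 0.15  0.099]]
sA [[ 0.448 -0.219  0.05 ]]
sB [[0.475 0.063 0.05 ]]
tA [[0.45  0.192 0.064]]
tB [[0.486 0.342 0.064]]
cop [[ 0.586 -0.358  0.1  ]]
dark [[0.58  0.324 0.1  ]]
[[-0.936  0.353 -0.     0.194]
 [ 0.353  0.936 -0.     0.514]
 [ 0.    -0.001 -1.     0.231]
 [ 0.     0.     0.     1.   ]]
```

```bash
python3 -c "
from h import *; rows([.43,0.02,.35],np.pi/2)"
```

```text
slide [-1.581 -1.518 -0.475] ang [-0.0002 -0.     -0.1148]
```

```bash
python3 -m pendant '{"slide":[[0,0,-0.25],[-0.2,-0.2,-0.475],[-0.4,-0.38,-0.475],[-0.6,-0.57,-0.475],[-0.8,-0.76,-0.475]],"angular":[[0,0,0],[0,0,0],[0,0,0],[0,0,0],[0,0,0]],"fingers":[1,1,1,1,1]}'
python3 -m pendant '{"slide":[[-0.2,-0.19,0],[-0.4,-0.38,0],[-0.6,-0.57,0],[-0.78,-0.76,0],[-0.78,-0.76,0]],"angular":[[0,0,-0.04],[0,0,-0.08],[0,0,-0.115],[0,0,-0.115],[0,0,-0.115]],"fingers":[1,1,1,1,1]}'
python3 - <<'E'
from h import *
np.save("T.npy",pose()); c=shot("wrist"); cv2.imwrite("pics/w1.png",c["img"]); print(pose().round(3))
E
```

```text
time_s: 0.88
position: [0.2968, 0.3011, 0.3496]
ee_rot: [0.563, 3.09, 0.001]
contact_force: [1.1, 0.5, -0.1]
width: 0.0854
gripper_force: 0.0
time_s: 1.5
position: [0.4124, 0.0536, 0.3492]
ee_rot: [-0.004, -3.141, 0.0]
contact_force: [0.0, 1.5, 0.8]
width: 0.0854
gripper_force: 0.0
[[-1.     0.003 -0.     0.413]
 [ 0.003  1.    -0.001  0.053]
 [ 0.    -0.001 -1.     0.349]
 [ 0.     0.     0.     1.   ]]
```

View pics/w1.png

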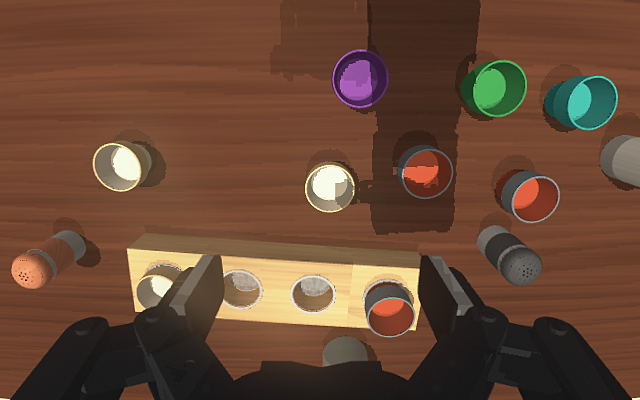

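The wrist overview shows the shorts at (121,166) and (330,188) and the talls at (425,172) and (530,196). The shaker lids are copper (30,268) and dark (522,267). The caddy openings run from (162,288) to (389,310).

```bash
cat >> h.py <<'E'
def circ(c,P,rad=.034,tol=.012,out=None):
    """rim circle near expected world point P (at rim height); returns refined world xy"""
    p=proj(c,P)[0]; r=np.linalg.norm(proj(c,np.array(P)+[0,rad,0])[0]-p)
    S=4; h=int(r*2.0); x0,y0=int(p[0])-h,int(p[1])-h
    im=cv2.copyMakeBorder(c["img"],200,200,200,200,cv2.BORDER_REPLICATE)[y0+200:y0+200+2*h,x0+200:x0+200+2*h]
    g=cv2.GaussianBlur(cv2.resize(cv2.cvtColor(im,cv2.COLOR_BGR2GRAY),None,fx=S,fy=S,interpolation=cv2.INTER_CUBIC),(0,0),2)
    q=cv2.HoughCircles(g,cv2.HOUGH_GRADIENT_ALT,1.5,8,param1=150,param2=.3,minRadius=int(r*S*.88),maxRadius=int(r*S*1.1))
    if q is None: return None
    res=[]
    for x,y,rr in q.reshape(-1,q.shape[-1])[:,:3]:
        w=onz(c,[((x+.5)/S-.5+x0,(y+.5)/S-.5+y0)],P[2])[0]
        res.append((*w[:2].round(4),round(float(rr/S/r*rad),4)))
        if out: cv2.circle(im_:=cv2.resize(im,None,fx=S,fy=S),(int(x),int(y)),int(rr),(0,255,0),1); cv2.imwrite(out,im_)
    return res[:3]
E
python3 - <<'E'
from h import *
c=shot("wrist")
E={"s0":(.625,-.172,.085),"t0":(.647,.155,.099),"sA":(.451,-.214,.05),"sB":(.479,.07,.05),"tA":(.45,.195,.064),"tB":(.489,.346,.064),"cop":(.582,-.357,.089),"dark":(.58,.326,.089)}
px={"sA":(121,166),"sB":(330,188),"tA":(425,172),"tB":(530,196),"t0":(389,310)}
for k,P in E.items():
    rad=.027 if k in("cop","dark") else .034
    print(k,"proj",proj(c,P)[0].round(),onz(c,[px[k]],P[2])[0].round(4) if k in px else "",circ(c,P,rad))
r=onz(c,[(241,288),(313,293)],.055); print("rings",r.round(4),np.linalg.norm(r[1]-r[0]))
print(circ(c,(*r[0][:2],.055),.030),circ(c,(*r[1][:2],.055),.030))
E
```

```text
s0 proj [164. 299.]  None
t0 proj [395. 319.] [0.6317 0.1456 0.099 ] [(np.float64(0.6513), np.float64(0.1527), 0.0344), (np.float64(0.6374), np.float64(0.147), 0.0327), (np.float64(0.6206), np.float64(0.1418), 0.0349)]
sA proj [126. 174.] [ 0.4392 -0.2185  0.05  ] [(np.float64(0.4398), np.float64(-0.2231), 0.0341)]
sB proj [334. 193.] [0.4712 0.0646 0.05  ] [(np.float64(0.4694), np.float64(0.0643), 0.0316), (np.float64(0.4694), np.float64(0.0643), 0.0347)]
tA proj [430. 175.] [0.4454 0.1876 0.064 ] [(np.float64(0.4459), np.float64(0.1907), 0.033)]
tB proj [536. 203.] [0.4787 0.3349 0.064 ] [(np.float64(0.4809), np.float64(0.3462), 0.0327), (np.float64(0.4841), np.float64(0.3388), 0.0327), (np.float64(0.4776), np.float64(0.3259), 0.0335)]
cop proj [ 32. 272.]  None
dark proj [520. 272.]  None
rings [[ 0.6254 -0.0672  0.055 ]
 [ 0.6338  0.0401  0.055 ]] 0.10769217774820253
[(np.float64(0.6272), np.float64(-0.07), 0.0306)] [(np.float64(0.6389), np.float64(0.0408), 0.0302)]
```

```bash
python3 -c "
from h import *; print(pose()[:3,3].round(4)); rows([.470,.065,.2],np.pi/2)"
python3 -m pendant '{"slide":[[-0.1,0.02,0.2],[-0.2,0.05,0.4],[-0.23,0.05,0.6],[-0.23,0.05,0.6]],"angular":[[0,0,0],[0,0,0],[0,0,0],[0,0,0]],"fingers":[1,1,1,1]}'
python3 - <<'E'
from h import *
T=pose(); c=shot("wrist"); cv2.imwrite("pics/w2.png",c["img"]); print(T[:3,3].round(4))
print(circ(c,(.47,.065,.05)),circ(c,(.47,.065,.05),.0315),circ(c,(.446,.19,.064)),circ(c,(.647-.01,.15,.099)))
E
```

```text
[0.4123 0.0544 0.349 ]
slide [-0.231  0.043  0.596] ang [-0.0001 -0.0002 -0.0009]
time_s: 2.1
position: [0.4678, 0.0695, 0.1968]
ee_rot: [0.002, -3.135, 0.001]
contact_force: [-0.4, 0.1, 1.1]
width: 0.0853
gripper_force: 0.0
[0.4678 0.0695 0.1968]
[(np.float64(0.47), np.float64(0.0642), 0.0326), (np.float64(0.4639), np.float64(0.0734), 0.0321)] [(np.float64(0.47), np.float64(0.0642), 0.0319), (np.float64(0.4649), np.float64(0.0754), 0.0301)] [(np.float64(0.4454), np.float64(0.1911), 0.0329)] None
```

View pics/w2.png

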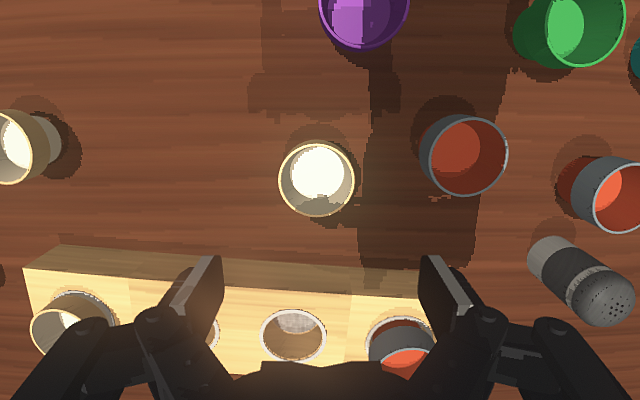

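At hover, the short cup's rim is at (316,179), clear of the fingers. The caddy's ends are partly hidden by the fingers, so I look at each stack from above first.

```bash

python3 -m pendant '{"slide":[[-0.15,-0.2,-0.1],[-0.3,-0.4,-0.2],[-0.45,-0.6,-0.2],[-0.61,-0.8,-0.2],[-0.61,-0.95,-0.2]],"angular":[[0,0,0],[0,0,0],[0,0,0],[0,0,0],[0,0,0]],"fingers":[1,1,1,1,1]}' | head -2
python3 - <<'E'
from h import *
for i in range(2): T=pose(); c=shot("wrist")
cv2.imwrite("pics/w3.png",c["img"]); print(T[:3,3].round(4))
print(circ(c,(.617,-.175,.085)),circ(c,(.626,-.069,.055),.03),circ(c,(.44,-.221,.05)))
E
python3 -m pendant '{"slide":[[0,0.24,0],[0,0.48,0],[0,0.72,0],[-0.05,0.96,0],[-0.05,1,0]],"angular":[[0,0,0],[0,0,0],[0,0,0],[0,0,0],[0,0,0]],"fingers":[1,1,1,1,1]}' | head -2
python3 -m pendant '{"slide":[[0,0.2,0],[0,0.32,0],[0,0.32,0]],"angular":[[0,0,0],[0,0,0],[0,0,0]],"fingers":[1,1,1]}' | head -2
python3 - <<'E'
from h import *
for i in range(2): T=pose(); c=shot("wrist")
cv2.imwrite("pics/w4.png",c["img"]); print(T[:3,3].round(4))
print(circ(c,(.637,.15,.099)),circ(c,(.638,.041,.055),.03),circ(c,(.446,.191,.064)),circ(c,(.48,.338,.064)))
a=cv2.imread("pics/w3.png"); b=c["img"]; cv2.imwrite("pics/w34.png",np.vstack([a[100:],b[100:]]))
E
```

```text
time_s: 2.78
position: [0.6233, -0.17, 0.2523]
[ 0.6226 -0.1749  0.252 ]
[(np.float64(0.6171), np.float64(-0.1784), 0.032)] [(np.float64(0.6258), np.float64(-0.0696), 0.0303), (np.float64(0.6145), np.float64(-0.0851), 0.0296)] None
time_s: 3.5
position: [0.6341, 0.0858, 0.2524]
time_s: 3.88
position: [0.6339, 0.1631, 0.2516]
[0.6341 0.1618 0.2513]
[(np.float64(0.6435), np.float64(0.1498), 0.0336), (np.float64(0.6435), np.float64(0.1498), 0.0308)] [(np.float64(0.6364), np.float64(0.0417), 0.0289)] None [(np.float64(0.4856), np.float64(0.3435), 0.0336), (np.float64(0.5036), np.float64(0.3243), 0.0319)]
```

View pics/w34.png

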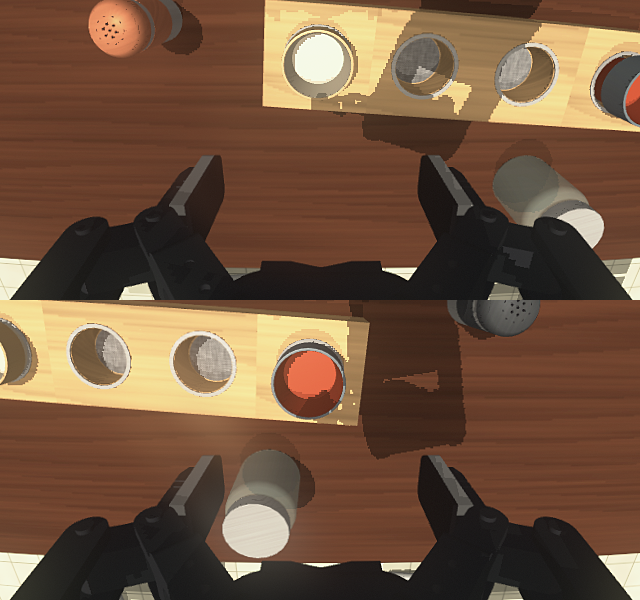

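The upper half (short stack) has its rim centred near (318,61) and two clear rings. The lower half (tall stack) has its rim near (310,375), and the jar is well beyond. Next I go to the first short cup.

```bash

python3 -m pendant '{"slide":[[0.2,-0.12,0],[0.4,-0.24,0.1],[0.6,-0.36,0.2],[0.656,-0.391,0.2],[0.656,-0.391,0.2]],"angular":[[0,0,0],[0,0,0],[0,0,0],[0,0,0],[0,0,0]],"fingers":[1,1,1,1,1]}' | head -2
python3 - <<'E'
from h import *
for i in range(2): T=pose(); c=shot("wrist")
q=circ(c,(.47,.064,.05)); print(T[:3,3].round(4),q); rows([q[0][0],q[0][1],.02],np.pi/2)
E
```

```text
time_s: 4.6
position: [0.47, 0.0623, 0.2005]
[0.4708 0.0628 0.2005] [(np.float64(0.4711), np.float64(0.065), 0.032)]
slide [0.002 0.007 0.721] ang [ 0.      0.0006 -0.0002]
```

```bash

python3 -m pendant '{"slide":[[0,0.007,0.2],[0,0.007,0.4],[0,0.007,0.6],[0,0.007,0.72],[0,0.007,0.72]],"angular":[[0,0,0],[0,0,0],[0,0,0],[0,0,0],[0,0,0]],"fingers":[1,1,1,1,1]}'
python3 -m pendant '{"slide":[[0,0,0],[0,0,0],[0,0,0],[0,0,0],[0,0,0]],"angular":[[0,0,0],[0,0,0],[0,0,0],[0,0,0],[0,0,0]],"fingers":[0.5,0.5,0.5,0.5,0.5]}' 70
python3 -m pendant '{"slide":[[0,0,-0.1],[0,0,-0.3],[0,0,-0.5],[0,0,-0.5]],"angular":[[0,0,0],[0,0,0],[0,0,0],[0,0,0]],"fingers":[0.5,0.5,0.5,0.5]}'
python3 - <<'E'
from h import *
T=pose(); c=shot("wrist"); cv2.imwrite("pics/w5.png",c["img"]); b=shot("side"); print(T[:3,3].round(4)); p=proj(b,T[:3,3]-[0,0,0])[0]
x,y=p.astype(int); a=cv2.resize(b["img"][y-70:y+50,x-80:x+80],(640,480)); cv2.imwrite("pics/s5.png",a)
cv2.imwrite("pics/c5.png",np.vstack([cv2.resize(c["img"],(480,300)),cv2.resize(a,(480,300))]))
rows([.6171,-.1784,.058+.022],np.pi/2)
E
```

```text
time_s: 5.32
position: [0.4699, 0.0654, 0.0178]
ee_rot: [0.001, -3.138, 0.0]
contact_force: [0.0, 0.4, 0.9]
width: 0.0856
gripper_force: 0.0
time_s: 5.95
position: [0.4717, 0.0654, 0.0211]
ee_rot: [-0.001, 3.138, 0.0]
contact_force: [0.2, 0.8, 8.5]
width: 0.0655
gripper_force: 78.4
time_s: 6.45
position: [0.4721, 0.0654, 0.1486]
ee_rot: [-0.001, 3.134, 0.001]
contact_force: [0.2, 0.5, -2.3]
width: 0.0656
gripper_force: 78.2
[0.4721 0.0654 0.1486]
slide [-0.586 -0.975  0.259] ang [0.     0.0004 0.0002]
```

View pics/c5.png

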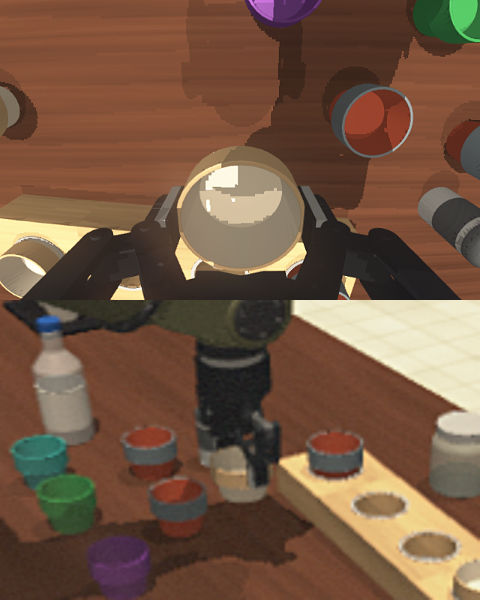

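The cup is held level in the fingers in both views. Placing it on the short stack.

```bash

python3 -m pendant '{"slide":[[-0.12,-0.2,-0.05],[-0.24,-0.4,-0.05],[-0.37,-0.6,-0.05],[-0.49,-0.8,-0.05],[-0.58,-0.96,-0.05]],"angular":[[0,0,0],[0,0,0],[0,0,0],[0,0,0],[0,0,0]],"fingers":[0.5,0.5,0.5,0.5,0.5]}'
python3 -m pendant '{"slide":[[-0.005,-0.015,0],[-0.005,-0.015,0.05],[-0.005,-0.015,0.05]],"angular":[[0,0,0],[0,0,0],[0,0,0]],"fingers":[0.5,0.5,0.5]}'
python3 - <<'E'
from h import *
T=pose(); c=shot("wrist"); print(T[:3,3].round(4)); rows([.6171,-.1784,.079],np.pi/2)
print(circ(c,(*T[:2,3],T[2,3]+.029),.0325))
E
```

```text
time_s: 7.18
position: [0.6156, -0.1766, 0.1547]
ee_rot: [-0.0, -3.139, -0.001]
contact_force: [-0.5, -0.0, -1.8]
width: 0.0652
gripper_force: 78.2
time_s: 7.55
position: [0.6157, -0.1771, 0.1423]
ee_rot: [0.002, -3.138, -0.002]
contact_force: [-0.7, 0.6, -2.0]
width: 0.0654
gripper_force: 78.3
[ 0.6157 -0.1771  0.1423]
slide [-0.004 -0.005  0.257] ang [ 0.0002 -0.0006  0.0005]
[(np.float64(0.6075), np.float64(-0.1777), 0.0331), (np.float64(0.6148), np.float64(-0.1774), 0.0311), (np.float64(0.6141), np.float64(-0.1786), 0.0303)]
```

```bash

python3 -m pendant '{"slide":[[-0.006,-0.004,0.08],[-0.006,-0.004,0.15],[-0.006,-0.004,0.2],[-0.006,-0.004,0.23],[-0.006,-0.004,0.23]],"angular":[[0,0,0],[0,0,0],[0,0,0],[0,0,0],[0,0,0]],"fingers":[0.5,0.5,0.5,0.5,0.5]}'
python3 -m pendant '{"slide":[[0,0,0.01],[0,0,0.02],[0,0,0.027],[0,0,0.027]],"angular":[[0,0,0],[0,0,0],[0,0,0],[0,0,0]],"fingers":[0.5,0.5,0.5,0.5]}'
```

```text
time_s: 8.22
position: [0.618, -0.1794, 0.0863]
ee_rot: [0.001, -3.141, -0.0]
contact_force: [0.3, -0.0, -0.9]
width: 0.0655
gripper_force: 78.3
time_s: 8.72
position: [0.6181, -0.1794, 0.0799]
ee_rot: [0.001, -3.141, -0.0]
contact_force: [0.0, -0.3, -1.7]
width: 0.0653
gripper_force: 78.3
```

```bash

python3 -m pendant '{"slide":[[0,0,0.004],[0,0,0.008],[0,0,0.008]],"angular":[[0,0,0],[0,0,0],[0,0,0]],"fingers":[0.5,0.5,0.5]}'
python3 -m pendant '{"slide":[[0,0,0],[0,0,0],[0,0,0],[0,0,-0.2],[0,0,-0.4]],"angular":[[0,0,0],[0,0,0],[0,0,0],[0,0,0],[0,0,0]],"fingers":[1,1,1,1,1]}'
python3 -m pendant '{"slide":[[0,0,-0.2],[0,0,-0.3],[0,0,-0.3]],"angular":[[0,0,0],[0,0,0],[0,0,0]],"fingers":[1,1,1]}'
python3 - <<'E'
from h import *
for i in range(2): T=pose(); c=shot("wrist")
cv2.imwrite("pics/w6.png",c["img"]); print(T[:3,3].round(4),circ(c,(.617,-.1785,.108)))
b=shot("side"); x,y=proj(b,[.617,-.18,.08])[0].astype(int); a=cv2.resize(b["img"][y-50:y+50,x-80:x+80],(640,400))
cv2.imwrite("pics/c6.png",np.vstack([cv2.resize(c["img"],(480,300)),cv2.resize(a,(480,300))]))
rows([.44,-.222,.2],np.pi/2)
E
```

```text
time_s: 9.1
position: [0.6184, -0.1794, 0.0792]
ee_rot: [-0.001, 3.141, -0.0]
contact_force: [-4.2, 1.7, 7.7]
width: 0.0654
gripper_force: 79.5
time_s: 9.72
position: [0.6179, -0.1793, 0.1789]
ee_rot: [0.001, -3.141, -0.001]
contact_force: [0.4, 0.2, 0.2]
width: 0.0854
gripper_force: 0.0
time_s: 10.1
position: [0.6187, -0.1796, 0.255]
ee_rot: [-0.001, 3.138, -0.002]
contact_force: [0.3, 0.5, -0.8]
width: 0.0853
gripper_force: 0.0
[ 0.6182 -0.1794  0.2529] [(np.float64(0.6175), np.float64(-0.1809), 0.0334), (np.float64(0.6175), np.float64(-0.1688), 0.0338), (np.float64(0.6068), np.float64(-0.189), 0.0324)]
slide [ 0.711 -0.171  0.207] ang [ 0.0003 -0.0007  0.0001]
```

View pics/c6.png

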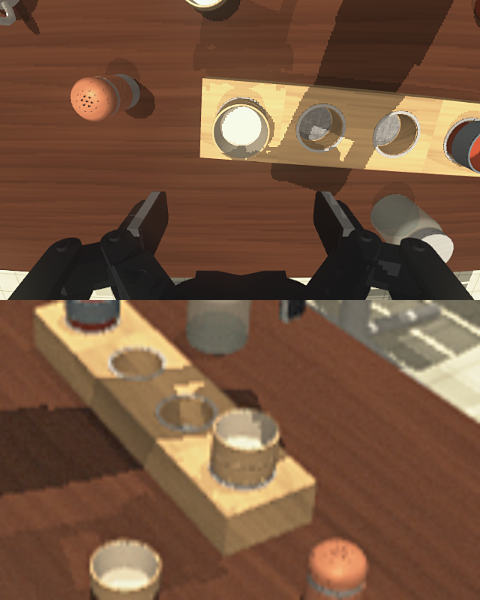

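Short stack is straight, with the two bands flush in the side view. Next is the other short cup.

```bash

python3 -m pendant '{"slide":[[0.22,-0.04,0],[0.44,-0.1,0.05],[0.66,-0.17,0.15],[0.71,-0.17,0.2],[0.71,-0.17,0.2]],"angular":[[0,0,0],[0,0,0],[0,0,0],[0,0,0],[0,0,0]],"fingers":[1,1,1,1,1]}'|head -2
python3 - <<'E'
from h import *
for i in range(2): T=pose(); c=shot("wrist")
q=circ(c,(.44,-.222,.05)); print(T[:3,3].round(4),q); rows([q[0][0],q[0][1],.02],np.pi/2)
E
```

```text
time_s: 10.88
position: [0.4397, -0.2219, 0.2017]
[ 0.4407 -0.2219  0.2026] [(np.float64(0.4404), np.float64(-0.226), 0.0312), (np.float64(0.4404), np.float64(-0.226), 0.0343)]
slide [ 0.003 -0.016  0.732] ang [ 0.     -0.      0.0002]
```

```bash

python3 -m pendant '{"slide":[[0.002,-0.016,0.2],[0.002,-0.016,0.4],[0.002,-0.016,0.6],[0.002,-0.016,0.73],[0.002,-0.016,0.73]],"angular":[[0,0,0],[0,0,0],[0,0,0],[0,0,0],[0,0,0]],"fingers":[1,1,1,1,1]}' | head -2
python3 -m pendant '{"slide":[[0,0,0],[0,0,0],[0,0,0],[0,0,0],[0,0,0]],"angular":[[0,0,0],[0,0,0],[0,0,0],[0,0,0],[0,0,0]],"fingers":[0.5,0.5,0.5,0.5,0.5]}' 70
python3 -m pendant '{"slide":[[0,0,-0.15],[0,0,-0.35],[0,0,-0.55],[0,0,-0.55]],"angular":[[0,0,0],[0,0,0],[0,0,0],[0,0,0]],"fingers":[0.5,0.5,0.5,0.5]}'
python3 - <<'E'
from h import *
T=pose(); c=shot("wrist"); cv2.imwrite("pics/w7.png",c["img"]); print(T[:3,3].round(4),circ(c,(*T[:2,3],T[2,3]+.029),.0325)); rows([.6175,-.1805,.17],np.pi/2)
E
```

```text
time_s: 11.6
position: [0.44, -0.2252, 0.0188]
time_s: 12.22
position: [0.4416, -0.2264, 0.0228]
ee_rot: [-0.001, 3.138, -0.003]
contact_force: [-0.4, 1.1, 5.4]
width: 0.0666
gripper_force: 77.4
time_s: 12.72
position: [0.442, -0.2269, 0.1633]
ee_rot: [-0.001, 3.134, -0.008]
contact_force: [-0.2, -0.8, -1.4]
width: 0.066
gripper_force: 78.7
[ 0.442  -0.2269  0.1633] [(np.float64(0.4325), np.float64(-0.2268), 0.0324), (np.float64(0.44), np.float64(-0.2274), 0.0309), (np.float64(0.4428), np.float64(-0.224), 0.0344)]
slide [-0.706  0.183 -0.035] ang [-0.0009  0.0014  0.0002]
```

```bash

python3 -m pendant '{"slide":[[-0.18,0.04,-0.05],[-0.36,0.09,-0.05],[-0.54,0.14,-0.05],[-0.7,0.18,-0.05],[-0.7,0.18,-0.05]],"angular":[[0,0,0],[0,0,0],[0,0,0],[0,0,0],[0,0,0]],"fingers":[0.5,0.5,0.5,0.5,0.5]}'
python3 - <<'E'
from h import *
T=pose(); c=shot("wrist"); cv2.imwrite("pics/w8.png",c["img"]); print(T[:3,3].round(4),circ(c,(*T[:2,3],T[2,3]+.029),.0325)); rows([.6185,-.1800,.110],np.pi/2)
E
```

```text
time_s: 13.4
position: [0.6164, -0.1796, 0.1687]
ee_rot: [0.004, -3.14, -0.001]
contact_force: [-0.4, 0.7, -1.7]
width: 0.0666
gripper_force: 58.3
[ 0.6164 -0.1796  0.1687] [(np.float64(0.6063), np.float64(-0.1808), 0.0327), (np.float64(0.617), np.float64(-0.1804), 0.0327)]
slide [-0.014  0.001  0.236] ang [ 0.0002 -0.0007  0.0005]
```

Grip force has dipped to 58 N, so this may be the slackening. I'll hold and check the cup.

```bash

python3 -m pendant '{"slide":[[0,0,0],[0,0,0],[0,0,0],[0,0,0]],"angular":[[0,0,0],[0,0,0],[0,0,0],[0,0,0]],"fingers":[0.45,0.45,0.45,0.45]}' 70
python3 - <<'E'
from h import *
a=cv2.imread("pics/w7.png"); c=shot("wrist"); T=pose(); print(T[:3,3].round(4)); rows([.6185,-.1800,.110],np.pi/2)
b=shot("side"); x,y=proj(b,T[:3,3])[0].astype(int); s=cv2.resize(b["img"][y-50:y+50,x-60:x+60],(480,400))
cv2.imwrite("pics/c8.png",np.vstack([np.hstack([a[130:330,220:420],c["img"][130:330,220:420],np.zeros((200,80,3),np.uint8)]),s]))
E
```

```text
time_s: 13.95
position: [0.615, -0.1811, 0.1707]
ee_rot: [-0.0, 3.141, -0.0]
contact_force: [0.5, -0.5, -0.4]
width: 0.0663
gripper_force: 77.9
[ 0.6151 -0.181   0.1707]
slide [-0.014  0.004  0.243] ang [-0.      0.0001  0.0001]
```

View pics/c8.png

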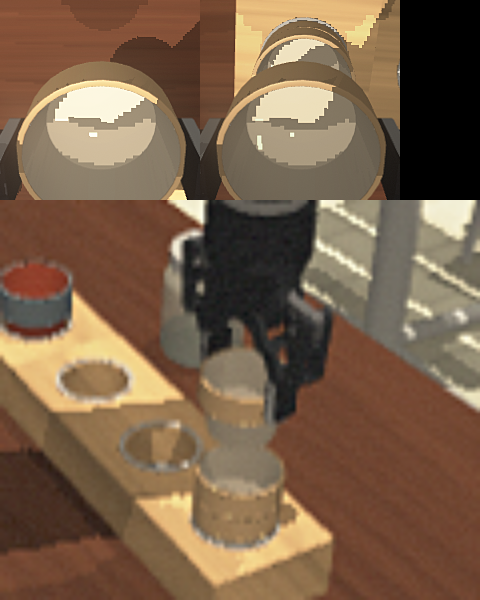

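The cup sits unchanged in the hand (first two crops identical). Lowering.

```bash

python3 -m pendant '{"slide":[[-0.01,0.004,0.1],[-0.01,0.004,0.18],[-0.01,0.004,0.24],[-0.01,0.004,0.25],[-0.01,0.004,0.25]],"angular":[[0,0,0],[0,0,0],[0,0,0],[0,0,0],[0,0,0]],"fingers":[0.5,0.5,0.5,0.5,0.5]}'
python3 -m pendant '{"slide":[[0,0,0.01],[0,0,0.02],[0,0,0.025],[0,0,0.025]],"angular":[[0,0,0],[0,0,0],[0,0,0],[0,0,0]],"fingers":[0.5,0.5,0.5,0.5]}'
```

```text
time_s: 14.68
position: [0.6179, -0.18, 0.1085]
ee_rot: [-0.001, 3.141, -0.0]
contact_force: [0.4, -0.5, 0.0]
width: 0.0661
gripper_force: 78.0
time_s: 15.18
position: [0.6183, -0.18, 0.1039]
ee_rot: [-0.001, 3.139, -0.001]
contact_force: [-4.5, 1.9, 12.9]
width: 0.0664
gripper_force: 79.5
```

```bash

python3 -m pendant '{"slide":[[0,0,0],[0,0,0],[0,0,0],[0,0,-0.2],[0,0,-0.4]],"angular":[[0,0,0],[0,0,0],[0,0,0],[0,0,0],[0,0,0]],"fingers":[1,1,1,1,1]}' |head -2
python3 -m pendant '{"slide":[[0,0,-0.2],[0,0.2,-0.2],[0.2,0.4,-0.2],[0.4,0.6,-0.2],[0.6,0.8,-0.2]],"angular":[[0,0,0],[0,0,0],[0,0,0],[0,0,0],[0,0,0]],"fingers":[1,1,1,1,1]}'|head -2
python3 - <<'E'
from h import *
b=shot("side"); x,y=proj(b,[.617,-.18,.09])[0].astype(int); s=cv2.resize(b["img"][y-50:y+50,x-60:x+60],(480,400))
cv2.imwrite("pics/c9.png",s)
T=pose(); print(T[:3,3].round(4)); rows([.4455,.191,.21],np.pi/2)
E
```

```text
time_s: 15.8
position: [0.6174, -0.1798, 0.2027]
time_s: 16.42
position: [0.4834, 0.0038, 0.2516]
[0.4794 0.0074 0.2515]
slide [0.134 0.734 0.167] ang [ 0.0004 -0.0006  0.0007]
```

View pics/c9.png

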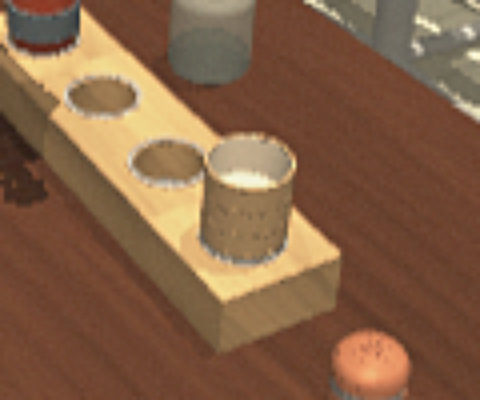

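The short stack of three is straight and tight. Now the tall cups.

```bash

python3 -m pendant '{"slide":[[0.03,0.22,0],[0.06,0.44,0.05],[0.1,0.66,0.1],[0.12,0.72,0.16],[0.12,0.72,0.16]],"angular":[[0,0,0],[0,0,0],[0,0,0],[0,0,0],[0,0,0]],"fingers":[1,1,1,1,1]}'|head -2
python3 - <<'E'
from h import *
for i in range(2): T=pose(); c=shot("wrist")
q=circ(c,(.4455,.191,.064)); print(T[:3,3].round(4),q); rows([q[0][0],q[0][1],.03],np.pi/2)
E
```

```text
time_s: 17.1
position: [0.4544, 0.1828, 0.2108]
[0.455  0.1821 0.2116] [(np.float64(0.4466), np.float64(0.1915), 0.0321)]
slide [0.035 0.039 0.728] ang [-0.0001  0.     -0.0001]
```

```bash

python3 -m pendant '{"slide":[[0.035,0.039,0.2],[0.035,0.039,0.4],[0.035,0.039,0.6],[0.035,0.039,0.725],[0.035,0.039,0.725]],"angular":[[0,0,0],[0,0,0],[0,0,0],[0,0,0],[0,0,0]],"fingers":[1,1,1,1,1]}' | head -2
python3 -m pendant '{"slide":[[0,0,0],[0,0,0],[0,0,0],[0,0,0],[0,0,0]],"angular":[[0,0,0],[0,0,0],[0,0,0],[0,0,0],[0,0,0]],"fingers":[0.5,0.5,0.5,0.5,0.5]}' 70
python3 -m pendant '{"slide":[[0,0,-0.15],[0,0,-0.35],[0,0,-0.55],[0,0,-0.6],[0,0,-0.6]],"angular":[[0,0,0],[0,0,0],[0,0,0],[0,0,0],[0,0,0]],"fingers":[0.5,0.5,0.5,0.5,0.5]}'
python3 - <<'E'
from h import *
T=pose(); c=shot("wrist"); cv2.imwrite("pics/w10.png",c["img"]); print(T[:3,3].round(4),circ(c,(*T[:2,3],T[2,3]+.032),.0325)); rows([.6435,.1498,.18],np.pi/2)
E
```

```text
time_s: 17.82
position: [0.446, 0.191, 0.0295]
time_s: 18.45
position: [0.4476, 0.1923, 0.033]
ee_rot: [-0.0, 3.138, 0.001]
contact_force: [0.6, -2.5, 6.3]
width: 0.0662
gripper_force: 77.7
time_s: 19.08
position: [0.4464, 0.1923, 0.1816]
ee_rot: [-0.0, 3.139, 0.001]
contact_force: [-0.0, 0.2, -1.5]
width: 0.066
gripper_force: 79.0
[0.4464 0.1923 0.1816] [(np.float64(0.4378), np.float64(0.1919), 0.0328)]
slide [-0.79  -0.17   0.001] ang [ 0.     -0.      0.0001]
```

```bash

python3 -m pendant '{"slide":[[-0.2,-0.04,0],[-0.4,-0.08,0],[-0.6,-0.12,0],[-0.79,-0.17,0],[-0.79,-0.17,0]],"angular":[[0,0,0],[0,0,0],[0,0,0],[0,0,0],[0,0,0]],"fingers":[0.5,0.5,0.5,0.5,0.5]}'
python3 - <<'E'
from h import *
for i in range(2): T=pose(); c=shot("wrist")
cv2.imwrite("pics/w11.png",c["img"]); print(T[:3,3].round(4),circ(c,(*T[:2,3],T[2,3]+.032),.0325)); rows([.6435,.1498,.105],np.pi/2)
E
```

```text
time_s: 19.75
position: [0.6449, 0.1484, 0.1768]
ee_rot: [-0.002, -3.137, 0.001]
contact_force: [-0.0, -0.6, -1.9]
width: 0.0662
gripper_force: 78.9
[0.6436 0.1492 0.1774] [(np.float64(0.6358), np.float64(0.1484), 0.0331)]
slide [-0.003  0.     0.293] ang [-0.0002 -0.0011  0.    ]
```

```bash

python3 -m pendant '{"slide":[[0,0.002,0.12],[0,0.002,0.2],[0,0.002,0.26],[0,0.002,0.29],[0,0.002,0.29]],"angular":[[0,0,0],[0,0,0],[0,0,0],[0,0,0],[0,0,0]],"fingers":[0.5,0.5,0.5,0.5,0.5]}'
python3 -m pendant '{"slide":[[0,0,0.01],[0,0,0.02],[0,0,0.025],[0,0,0.025]],"angular":[[0,0,0],[0,0,0],[0,0,0],[0,0,0]],"fingers":[0.5,0.5,0.5,0.5]}'
```

```text
time_s: 20.48
position: [0.6436, 0.1505, 0.1079]
ee_rot: [0.001, -3.141, 0.0]
contact_force: [-0.2, 0.8, -1.3]
width: 0.0664
gripper_force: 79.0
time_s: 20.98
position: [0.6437, 0.1504, 0.1017]
ee_rot: [0.001, -3.142, 0.0]
contact_force: [-0.4, 0.4, -1.2]
width: 0.0658
gripper_force: 79.0
```

```bash

python3 -m pendant '{"slide":[[0,0,0.008],[0,0,0.014],[0,0,0.014]],"angular":[[0,0,0],[0,0,0],[0,0,0]],"fingers":[0.5,0.5,0.5]}'
```

```text
time_s: 21.35
position: [0.6437, 0.1504, 0.0982]
ee_rot: [0.001, -3.142, 0.0]
contact_force: [0.4, 0.2, -1.4]
width: 0.066
gripper_force: 78.9
```

```bash

python3 -m pendant '{"slide":[[0,0,0.005],[0,0,0.009],[0,0,0.009]],"angular":[[0,0,0],[0,0,0],[0,0,0]],"fingers":[0.5,0.5,0.5]}'
```

```text
time_s: 21.72
position: [0.6442, 0.1504, 0.098]
ee_rot: [-0.001, 3.139, 0.0]
contact_force: [-6.3, -1.7, 13.5]
width: 0.0659
gripper_force: 80.5
```

Contact at the expected seating height (0.098). Release, then on to the other tall cup.

```bash

python3 -m pendant '{"slide":[[0,0,0],[0,0,0],[0,0,0],[0,0,-0.2],[0,0,-0.4]],"angular":[[0,0,0],[0,0,0],[0,0,0],[0,0,0],[0,0,0]],"fingers":[1,1,1,1,1]}' |head -2
python3 -m pendant '{"slide":[[0,0,-0.2],[0.1,0,-0.25],[0.1,0,-0.25]],"angular":[[0,0,0],[0,0,0],[0,0,0]],"fingers":[1,1,1]}'|head -2
python3 - <<'E'
from h import *
for i in range(2): T=pose(); c=shot("wrist")
print(T[:3,3].round(4),circ(c,(.6437,.15,.129)),circ(c,(.482,.341,.064)))
b=shot("scene"); x,y=proj(b,[.6437,.15,.09])[0].astype(int); s=cv2.resize(b["img"][y-50:y+50,x-60:x+60],(480,400)); cv2.imwrite("pics/c12.png",s)
rows([.482,.341,.21],np.pi/2)
E
```

```text
time_s: 22.35
position: [0.6434, 0.1504, 0.1969]
time_s: 22.72
position: [0.6183, 0.1506, 0.2601]
[0.6186 0.1505 0.2589] [(np.float64(0.6432), np.float64(0.1494), 0.0322), (np.float64(0.6294), np.float64(0.1506), 0.0316)] [(np.float64(0.4876), np.float64(0.3443), 0.0327), (np.float64(0.4835), np.float64(0.3423), 0.0355)]
slide [0.547 0.763 0.191] ang [-0.0001 -0.0004  0.0001]
```

View pics/c12.png

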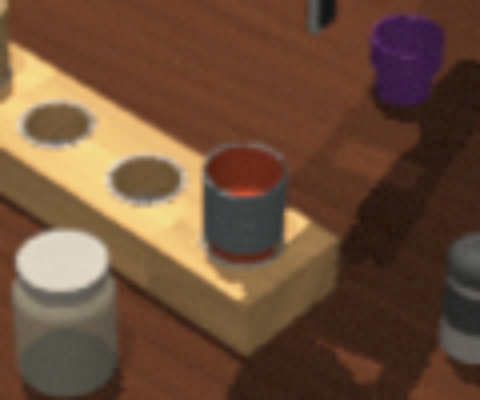

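The tall stack is straight. I check where the bottle stands relative to the next cup, then hover.

```bash

python3 -m pendant '{"slide":[[0.13,0.19,0],[0.26,0.38,0.05],[0.39,0.57,0.1],[0.54,0.74,0.19],[0.54,0.74,0.19]],"angular":[[0,0,0],[0,0,0],[0,0,0],[0,0,0],[0,0,0]],"fingers":[1,1,1,1,1]}'|head -2
python3 - <<'E'
from h import *
for i in range(2): T=pose(); c=shot("wrist")
q=circ(c,(.484,.342,.064)); print(T[:3,3].round(4),q); rows([q[0][0],q[0][1],.03],np.pi/2)
b=shot("scene"); print("bottle",onz(b,[(483,206)],.21),onz(b,[(473,256)],0))
print("dark",circ(c,(.58,.325,.089),.027))
cv2.imwrite("pics/w13.png",c["img"])
E
```

```text
time_s: 23.5
position: [0.481, 0.3376, 0.2084]
[0.4827 0.3364 0.2095] [(np.float64(0.483), np.float64(0.3458), 0.0321)]
slide [0.002 0.041 0.721] ang [-0.0003 -0.0003  0.0004]
bottle [[0.43697148 0.51080749 0.21      ]] [[0.42434953 0.51707156 0.        ]]
dark [(np.float64(0.5694), np.float64(0.3309), 0.0265)]
```

View pics/w13.png

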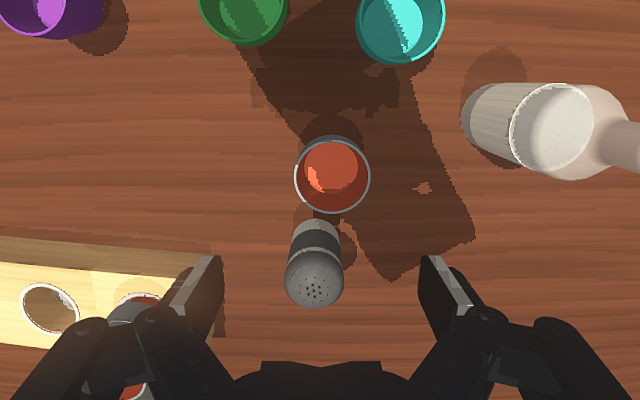

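The cup is at (332,175), the shaker just behind it at (315,280), and the bottle is well to the right. Grasping.

```bash

python3 -m pendant '{"slide":[[0.002,0.041,0.2],[0.002,0.041,0.4],[0.002,0.041,0.6],[0.002,0.041,0.718],[0.002,0.041,0.718]],"angular":[[0,0,0],[0,0,0],[0,0,0],[0,0,0],[0,0,0]],"fingers":[1,1,1,1,1]}' | head -2
python3 -m pendant '{"slide":[[0,0,0],[0,0,0],[0,0,0],[0,0,0],[0,0,0]],"angular":[[0,0,0],[0,0,0],[0,0,0],[0,0,0],[0,0,0]],"fingers":[0.5,0.5,0.5,0.5,0.5]}' 70
python3 -m pendant '{"slide":[[0,0,-0.2],[0,0,-0.4],[0,0,-0.6],[0,0,-0.7],[0,0,-0.7]],"angular":[[0,0,0],[0,0,0],[0,0,0],[0,0,0],[0,0,0]],"fingers":[0.5,0.5,0.5,0.5,0.5]}'
python3 - <<'E'
from h import *
T=pose(); print(T[:3,3].round(4)); rows([.6432,.1496,.205],np.pi/2)
E
```

```text
time_s: 24.28
position: [0.4832, 0.3442, 0.0297]
time_s: 24.9
position: [0.4843, 0.346, 0.0337]
ee_rot: [-0.001, 3.138, 0.003]
contact_force: [0.7, -0.8, 6.9]
width: 0.0653
gripper_force: 78.7
time_s: 25.52
position: [0.4836, 0.3459, 0.2089]
ee_rot: [-0.001, 3.138, 0.004]
contact_force: [0.4, 0.3, -1.8]
width: 0.0657
gripper_force: 78.8
[0.4836 0.3459 0.2089]
slide [-0.638 -0.786  0.016] ang [0.0007 0.0012 0.0002]
```

```bash

python3 -m pendant '{"slide":[[-0.16,-0.19,0],[-0.32,-0.38,0],[-0.48,-0.57,0],[-0.638,-0.786,0],[-0.638,-0.786,0]],"angular":[[0,0,0],[0,0,0],[0,0,0],[0,0,0],[0,0,0]],"fingers":[0.5,0.5,0.5,0.5,0.5]}'
python3 - <<'E'
from h import *
for i in range(2): T=pose(); c=shot("wrist")
print(T[:3,3].round(4),circ(c,(*T[:2,3],T[2,3]+.032),.0325)); rows([.6432,.1496,.137],np.pi/2)
E
```

```text
time_s: 26.15
position: [0.6439, 0.1453, 0.2041]
ee_rot: [-0.006, -3.139, 0.001]
contact_force: [-0.0, 0.1, -2.2]
width: 0.0653
gripper_force: 78.9
[0.6432 0.1469 0.2043] [(np.float64(0.6356), np.float64(0.1454), 0.0324)]
slide [-0.004  0.004  0.271] ang [-0.0001 -0.0007 -0.0003]
```

```bash

python3 -m pendant '{"slide":[[0,0.004,0.12],[0,0.004,0.2],[0,0.004,0.25],[0,0.004,0.27],[0,0.004,0.27]],"angular":[[0,0,0],[0,0,0],[0,0,0],[0,0,0],[0,0,0]],"fingers":[0.5,0.5,0.5,0.5,0.5]}'
python3 -m pendant '{"slide":[[0,0,0.015],[0,0,0.03],[0,0,0.034],[0,0,0.034]],"angular":[[0,0,0],[0,0,0],[0,0,0],[0,0,0]],"fingers":[0.5,0.5,0.5,0.5]}'
```

```text
time_s: 26.88
position: [0.6426, 0.1506, 0.1393]
ee_rot: [-0.001, 3.141, 0.0]
contact_force: [-1.3, -0.7, -1.5]
width: 0.0656
gripper_force: 78.9
time_s: 27.38
position: [0.6427, 0.1502, 0.1305]
ee_rot: [-0.001, 3.142, 0.0]
contact_force: [-0.4, 0.4, -1.6]
width: 0.0655
gripper_force: 78.9
```

```bash

python3 -m pendant '{"slide":[[0,0,0.006],[0,0,0.012],[0,0,0.012]],"angular":[[0,0,0],[0,0,0],[0,0,0]],"fingers":[0.5,0.5,0.5]}'
```

```text
time_s: 27.75
position: [0.6431, 0.1502, 0.1287]
ee_rot: [-0.001, 3.14, 0.0]
contact_force: [-1.7, -0.6, 6.1]
width: 0.0656
gripper_force: 79.8
```

```bash

python3 -m pendant '{"slide":[[0,0,0],[0,0,0],[0,0,0],[0,0,-0.2],[0,0,-0.4]],"angular":[[0,0,0],[0,0,0],[0,0,0],[0,0,0],[0,0,0]],"fingers":[1,1,1,1,1]}' |head -2
python3 -m pendant '{"slide":[[0,0,-0.12],[0.08,0.1,-0.12],[0.16,0.3,-0.12],[0.26,0.5,-0.12],[0.26,0.7,-0.12]],"angular":[[0,0,0],[0,0,0],[0,0,0],[0,0,0],[0,0,0]],"fingers":[1,1,1,1,1]}'|head -2
python3 - <<'E'
from h import *
for i in range(2): T=pose(); c=shot("wrist")
print(T[:3,3].round(4),circ(c,(.57,.33,.089),.027),circ(c,(.643,.15,.159)))
b=shot("scene"); x,y=proj(b,[.6437,.15,.09])[0].astype(int); s=cv2.resize(b["img"][y-50:y+50,x-60:x+60],(480,400)); cv2.imwrite("pics/c14.png",np.vstack([cv2.resize(c["img"],(480,300)),cv2.resize(s,(480,300))]))
E
```

```text
time_s: 28.38
position: [0.6424, 0.1501, 0.2284]
time_s: 29.0
position: [0.5764, 0.3268, 0.2583]
[0.5757 0.332  0.2575] [(np.float64(0.571), np.float64(0.3304), 0.0273)] [(np.float64(0.6358), np.float64(0.1552), 0.0335), (np.float64(0.6473), np.float64(0.1435), 0.0356), (np.float64(0.6465), np.float64(0.1496), 0.0322)]
```

View pics/c14.png

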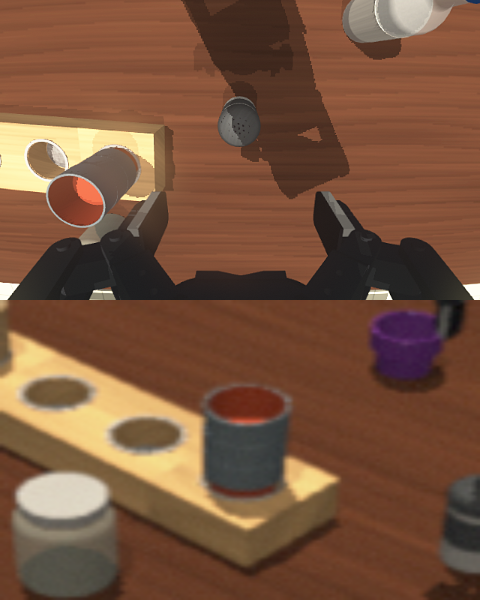

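Tall stack of three is straight; the shaker is at (239,122), clear. Grasping it.

```bash

python3 -m pendant '{"slide":[[0.017,-0.007,0.22],[0.017,-0.007,0.44],[0.017,-0.007,0.66],[0.017,-0.007,0.84],[0.017,-0.007,0.845]],"angular":[[0,0,0],[0,0,0],[0,0,0],[0,0,0],[0,0,0]],"fingers":[1,1,1,1,1]}' | head -2
python3 -m pendant '{"slide":[[0,0,0],[0,0,0],[0,0,0],[0,0,0],[0,0,0]],"angular":[[0,0,0],[0,0,0],[0,0,0],[0,0,0],[0,0,0]],"fingers":[0.4,0.4,0.4,0.4,0.4]}' 80
python3 -m pendant '{"slide":[[0,0,-0.2],[0,0,-0.4],[0,0,-0.5],[0,0,-0.5]],"angular":[[0,0,0],[0,0,0],[0,0,0],[0,0,0]],"fingers":[0.4,0.4,0.4,0.4]}'
python3 - <<'E'
from h import *
T=pose(); c=shot("wrist"); cv2.imwrite("pics/w15.png",c["img"]);print(T[:3,3].round(4),circ(c,(*T[:2,3],T[2,3]+.044),.027)); rows([.6362,.0412,.16],np.pi/2)
E
```

```text
time_s: 29.78
position: [0.5721, 0.3217, 0.0432]
time_s: 30.4
position: [0.5747, 0.324, 0.0495]
ee_rot: [-0.001, 3.137, 0.003]
contact_force: [-0.0, 0.7, 7.8]
width: 0.0528
gripper_force: 81.1
time_s: 30.9
position: [0.5741, 0.3237, 0.1746]
ee_rot: [-0.001, 3.137, 0.004]
contact_force: [0.5, -0.4, -2.3]
width: 0.0527
gripper_force: 83.3
[0.5741 0.3237 0.1746] [(np.float64(0.5669), np.float64(0.322), 0.0268)]
slide [-0.25  -1.129  0.048] ang [0.0002 0.0005 0.0002]
```

```bash

python3 -m pendant '{"slide":[[0,0,-0.2],[0,0,-0.4],[0,-0.2,-0.4],[0,-0.4,-0.4],[0,-0.6,-0.4]],"angular":[[0,0,0],[0,0,0],[0,0,0],[0,0,0],[0,0,0]],"fingers":[0.4,0.4,0.4,0.4,0.4]}'
python3 -m pendant '{"slide":[[-0.1,-0.2,0],[-0.2,-0.4,0],[-0.26,-0.53,0],[-0.26,-0.53,0]],"angular":[[0,0,0],[0,0,0],[0,0,0],[0,0,0]],"fingers":[0.4,0.4,0.4,0.4]}'
python3 - <<'E'
from h import *
for i in range(2): T=pose(); c=shot("wrist")
cv2.imwrite("pics/w16.png",c["img"]);print(T[:3,3].round(4)); rows([.639,.041,.115],np.pi/2)
b=shot("side"); a=shot("scene"); t=[]
for v in(b,a):
    x,y=proj(v,T[:3,3]-[0,0,.02])[0].astype(int); t.append(cv2.resize(v["img"][y-50:y+75,x-60:x+60],(288,300)))
cv2.imwrite("pics/c16.png",np.vstack([cv2.resize(c["img"],(576,300)),np.hstack(t)]))
E
```

```text
time_s: 31.58
position: [0.5729, 0.1718, 0.2696]
ee_rot: [0.001, -3.139, 0.001]
contact_force: [0.9, -0.3, -1.2]
width: 0.0528
gripper_force: 83.4
time_s: 32.08
position: [0.6388, 0.0385, 0.269]
ee_rot: [-0.004, -3.139, 0.0]
contact_force: [-0.6, 0.1, -1.3]
width: 0.0524
gripper_force: 83.3
[0.6384 0.04   0.2694]
slide [-0.005 -0.     0.619] ang [ 0.0001 -0.0007  0.    ]
```

View pics/c16.png

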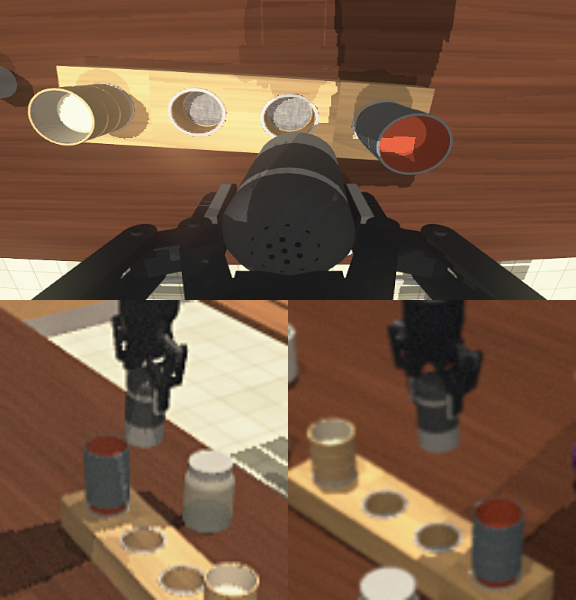

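The shaker hangs upright, with ring b right below it at about (290,115). I remeasure the rings and lower to just above the mouth.

```bash
python3 - <<'E'
from h import *
T=pose(); c=shot("wrist"); print(T[:3,3].round(4),circ(c,(.626,-.0696,.055),.030),circ(c,(.6362,.041,.055),.030))
E
python3 -m pendant '{"slide":[[-0.002,0.001,0.2],[-0.002,0.001,0.4],[-0.002,0.001,0.55],[-0.002,0.001,0.62],[-0.002,0.001,0.62]],"angular":[[0,0,0],[0,0,0],[0,0,0],[0,0,0],[0,0,0]],"fingers":[0.4,0.4,0.4,0.4,0.4]}'
```

```text
[0.6381 0.0419 0.2706] [(np.float64(0.6249), np.float64(-0.0689), 0.031)] [(np.float64(0.6284), np.float64(0.0367), 0.0284), (np.float64(0.6348), np.float64(0.0418), 0.0304)]
time_s: 32.95
position: [0.6388, 0.0416, 0.116]
ee_rot: [0.002, -3.141, 0.0]
contact_force: [1.0, 0.5, -0.7]
width: 0.0525
gripper_force: 83.3
```

```bash

python3 -m pendant '{"slide":[[0,0,0.025],[0,0,0.05],[0,0,0.075],[0,0,0.09],[0,0,0.09]],"angular":[[0,0,0],[0,0,0],[0,0,0],[0,0,0],[0,0,0]],"fingers":[0.4,0.4,0.4,0.4,0.4]}'
```

```text
time_s: 33.58
position: [0.6412, 0.0417, 0.1008]
ee_rot: [-0.001, 3.133, 0.002]
contact_force: [-17.8, 1.2, 49.3]
width: 0.0526
gripper_force: 85.4
```

It's catching the rim and being pushed toward -x, so I back off and shift.

```bash

python3 -m pendant '{"slide":[[0,0,-0.06],[0,0,-0.08],[0.012,0,-0.08],[0.012,0,-0.08]],"angular":[[0,0,0],[0,0,0],[0,0,0],[0,0,0]],"fingers":[0.4,0.4,0.4,0.4]}'
python3 -m pendant '{"slide":[[0,0,0.025],[0,0,0.05],[0,0,0.06],[0,0,0.06]],"angular":[[0,0,0],[0,0,0],[0,0,0],[0,0,0]],"fingers":[0.4,0.4,0.4,0.4]}'
```

```text
time_s: 34.08
position: [0.6355, 0.0412, 0.1129]
ee_rot: [0.001, -3.14, 0.0]
contact_force: [-0.1, -0.4, -1.8]
width: 0.0525
gripper_force: 82.5
time_s: 34.58
position: [0.6362, 0.0404, 0.0986]
ee_rot: [-0.0, 3.141, -0.002]
contact_force: [1.9, -6.6, -0.2]
width: 0.0522
gripper_force: 82.5
```

```bash

python3 -m pendant '{"slide":[[0,-0.006,0.015],[0,-0.006,0.035],[0,-0.006,0.035]],"angular":[[0,0,0],[0,0,0],[0,0,0]],"fingers":[0.4,0.4,0.4]}'
```

```text
time_s: 34.95
position: [0.6356, 0.0397, 0.0891]
ee_rot: [0.001, -3.14, 0.0]
contact_force: [0.3, -1.4, -1.1]
width: 0.0523
gripper_force: 83.3
```

```bash

python3 -m pendant '{"slide":[[0,-0.002,0.03],[0,-0.002,0.06],[0,-0.002,0.085],[0,-0.002,0.085]],"angular":[[0,0,0],[0,0,0],[0,0,0],[0,0,0]],"fingers":[0.4,0.4,0.4,0.4]}'
```

```text
time_s: 35.45
position: [0.6357, 0.0392, 0.0681]
ee_rot: [0.001, -3.141, -0.0]
contact_force: [0.6, 0.1, -1.3]
width: 0.0528
gripper_force: 83.6
```

```bash

python3 -m pendant '{"slide":[[0,0,0.008],[0,0,0.016],[0,0,0.016]],"angular":[[0,0,0],[0,0,0],[0,0,0]],"fingers":[0.4,0.4,0.4]}'
```

```text
time_s: 35.83
position: [0.636, 0.0392, 0.0647]
ee_rot: [0.001, -3.142, 0.0]
contact_force: [-0.4, 1.2, -1.5]
width: 0.0528
gripper_force: 83.6
```

It's within a millimetre of the floor; release and go to the copper shaker.

```bash

python3 -m pendant '{"slide":[[0,0,0.004],[0,0,0.004],[0,0,0.004],[0,0,-0.2],[0,0,-0.4]],"angular":[[0,0,0],[0,0,0],[0,0,0],[0,0,0],[0,0,0]],"fingers":[1,1,1,1,1]}' |head -2
python3 -m pendant '{"slide":[[0,0,-0.2],[0,-0.2,-0.4],[0,-0.4,-0.4],[0.1,-0.6,-0.4],[0.1,-0.8,-0.4]],"angular":[[0,0,0],[0,0,0],[0,0,0],[0,0,0],[0,0,0]],"fingers":[1,1,1,1,1]}'|head -2
python3 -m pendant '{"slide":[[0.05,-0.2,0],[0.1,-0.4,0],[0.11,-0.6,0],[0.11,-0.75,0],[0.11,-0.75,0]],"angular":[[0,0,0],[0,0,0],[0,0,0],[0,0,0],[0,0,0]],"fingers":[1,1,1,1,1]}'|head -2
python3 - <<'E'
from h import *
for i in range(3): T=pose(); c=shot("wrist")
q=circ(c,(.583,-.357,.089),.027); print(T[:3,3].round(4),q)
if q: rows([q[0][0],q[0][1],.045],np.pi/2)
cv2.imwrite("pics/w17.png",c["img"])
E
```

```text
time_s: 36.45
position: [0.6358, 0.0392, 0.166]
time_s: 37.08
position: [0.61, -0.1624, 0.2655]
time_s: 37.7
position: [0.5829, -0.3508, 0.2641]
[ 0.5836 -0.3482  0.2646] [(np.float64(0.5807), np.float64(-0.3622), 0.0263)]
slide [ 0.013 -0.058  0.879] ang [0.     0.     0.0003]
```

```bash
python3 - <<'E'
from h import *
a=shot("scene");b=shot("side");print(onz(a,[(248,130)],.085),onz(b,[(397,318)],.085))
E
python3 -m pendant '{"slide":[[0.004,-0.055,0.2],[0.004,-0.055,0.4],[0.004,-0.055,0.6],[0.004,-0.055,0.8],[0.004,-0.055,0.875]],"angular":[[0,0,0],[0,0,0],[0,0,0],[0,0,0],[0,0,0]],"fingers":[1,1,1,1,1]}' | head -4
python3 -m pendant '{"slide":[[0,0,0],[0,0,0],[0,0,0],[0,0,0],[0,0,0]],"angular":[[0,0,0],[0,0,0],[0,0,0],[0,0,0],[0,0,0]],"fingers":[0.4,0.4,0.4,0.4,0.4]}' 80
python3 -m pendant '{"slide":[[0,0,-0.2],[0,0,-0.4],[0,0,-0.6],[0,0,-0.8],[0,0,-0.8]],"angular":[[0,0,0],[0,0,0],[0,0,0],[0,0,0],[0,0,0]],"fingers":[0.4,0.4,0.4,0.4,0.4]}'
python3 -c "
from h import *; rows([.6258,-.0700,.25],np.pi/2)"
```

```text
[[ 0.41540357 -0.52693673  0.085     ]] [[ 0.41853892 -0.52738078  0.085     ]]
time_s: 38.58
position: [0.582, -0.3606, 0.0434]
ee_rot: [0.002, -3.138, -0.004]
contact_force: [0.7, 0.1, 1.3]
time_s: 39.2
position: [0.5838, -0.3624, 0.0489]
ee_rot: [-0.001, 3.138, -0.003]
contact_force: [0.2, 3.0, 7.0]
width: 0.0518
gripper_force: 83.7
time_s: 39.83
position: [0.5835, -0.3627, 0.2522]
ee_rot: [-0.001, 3.134, -0.008]
contact_force: [-0.1, 0.2, -3.4]
width: 0.0523
gripper_force: 85.1
slide [-0.169  1.171  0.004] ang [-0.0017  0.0024  0.0001]
```

```bash

python3 -m pendant '{"slide":[[-0.03,0.2,0],[-0.06,0.4,0],[-0.1,0.6,0],[-0.14,0.8,0],[-0.17,0.95,0]],"angular":[[0,0,0],[0,0,0],[0,0,0],[0,0,0],[0,0,0]],"fingers":[0.4,0.4,0.4,0.4,0.4]}' |tail -2
python3 -m pendant '{"slide":[[0,0.22,0],[0,0.22,0],[0,0.22,0]],"angular":[[0,0,0],[0,0,0],[0,0,0]],"fingers":[0.4,0.4,0.4]}'
python3 - <<'E'
from h import *
for i in range(2): T=pose(); c=shot("wrist")
print(T[:3,3].round(4),circ(c,(.626,-.0696,.055),.030)); rows([.6265,-.070,.115],np.pi/2)
E
```

```text
width: 0.0523
gripper_force: 85.1
time_s: 40.83
position: [0.6248, -0.0697, 0.2456]
ee_rot: [0.001, -3.141, 0.0]
contact_force: [0.7, 0.5, -2.5]
width: 0.0521
gripper_force: 85.4
[ 0.6248 -0.0703  0.2457] [(np.float64(0.6242), np.float64(-0.072), 0.0278)]
slide [-0.007  0.002  0.523] ang [-0.     -0.0002 -0.0002]
```

```bash

python3 -m pendant '{"slide":[[-0.005,0,0.2],[-0.005,0,0.4],[-0.005,0,0.5],[-0.005,0,0.52],[-0.005,0,0.52]],"angular":[[0,0,0],[0,0,0],[0,0,0],[0,0,0],[0,0,0]],"fingers":[0.4,0.4,0.4,0.4,0.4]}'|sed -n 2,4p
python3 -m pendant '{"slide":[[0,0,0.025],[0,0,0.05],[0,0,0.06],[0,0,0.06]],"angular":[[0,0,0],[0,0,0],[0,0,0],[0,0,0]],"fingers":[0.4,0.4,0.4,0.4]}'
```

```text
position: [0.6266, -0.0702, 0.1169]
ee_rot: [0.0, 3.141, -0.0]
contact_force: [0.1, 0.7, -2.3]
time_s: 42.05
position: [0.6262, -0.0695, 0.1009]
ee_rot: [0.001, -3.141, -0.0]
contact_force: [-0.1, 0.2, -2.7]
width: 0.0518
gripper_force: 85.3
```

```bash

python3 -m pendant '{"slide":[[0,0,0.02],[0,0,0.04],[0,0,0.06],[0,0,0.06]],"angular":[[0,0,0],[0,0,0],[0,0,0],[0,0,0]],"fingers":[0.4,0.4,0.4,0.4]}'
```

```text
time_s: 42.55
position: [0.626, -0.0695, 0.0854]
ee_rot: [0.001, -3.141, -0.0]
contact_force: [0.2, 0.2, -2.3]
width: 0.0521
gripper_force: 85.3
```

```bash

python3 -m pendant '{"slide":[[0,0,0.025],[0,0,0.05],[0,0,0.075],[0,0,0.083],[0,0,0.083]],"angular":[[0,0,0],[0,0,0],[0,0,0],[0,0,0],[0,0,0]],"fingers":[0.4,0.4,0.4,0.4,0.4]}'
```

```text
time_s: 43.18
position: [0.6263, -0.0695, 0.0651]
ee_rot: [0.001, -3.141, -0.0]
contact_force: [0.3, -0.0, -3.5]
width: 0.052
gripper_force: 85.3
```

Release, retreat to a height clear of everything, and take a final look.

```bash

python3 -m pendant '{"slide":[[0,0,0.004],[0,0,0.004],[0,0,0.004],[0,0,-0.2],[0,0,-0.4]],"angular":[[0,0,0],[0,0,0],[0,0,0],[0,0,0],[0,0,0]],"fingers":[1,1,1,1,1]}' |head -3
python3 -m pendant '{"slide":[[0,0,-0.25],[0,0,-0.5],[0.2,0,-0.7],[0.4,0,-0.7],[0.55,0,-0.7]],"angular":[[0,0,0],[0,0,0],[0,0,0],[0,0,0],[0,0,0]],"fingers":[1,1,1,1,1]}'|head -3
python3 - <<'E'
from h import *
for i in range(3): T=pose(); c=shot("wrist")
a=shot("scene");b=shot("side"); t=[]
for v in(a,b):
    x,y=proj(v,[.63,-.015,.09])[0].astype(int); t.append(cv2.resize(v["img"][y-70:y+80,x-100:x+100],(400,300),interpolation=cv2.INTER_CUBIC))
cv2.imwrite("pics/c18.png",np.vstack([np.hstack(t),cv2.resize(c["img"],(480,300))[:, :] if 0 else cv2.resize(c["img"][160:400-0],(800,300))]))
E
```

```text
time_s: 43.8
position: [0.6261, -0.0695, 0.1666]
ee_rot: [0.001, -3.141, -0.0]
time_s: 44.42
position: [0.487, -0.0696, 0.3414]
ee_rot: [-0.001, 3.139, -0.001]
```

View pics/c18.png

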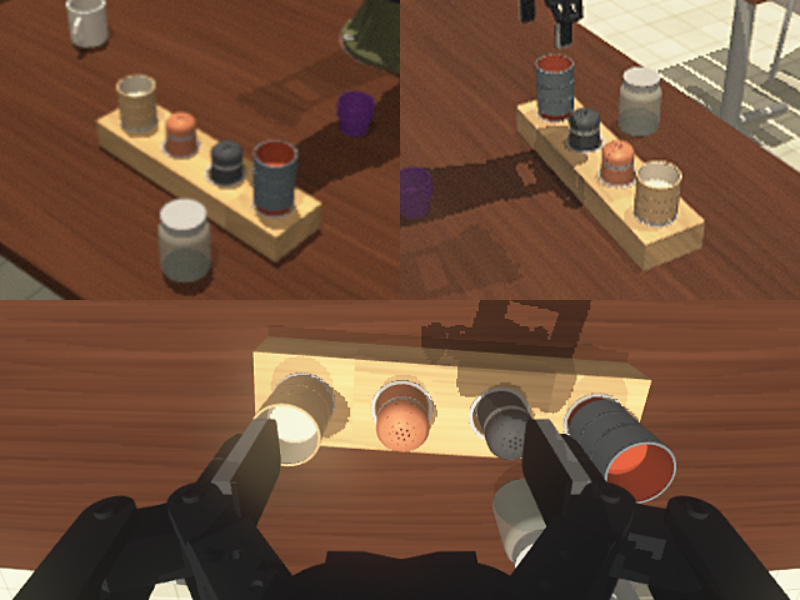

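All three views show both stacks straight, both shakers down in their rings, and the bystanders in place. No other red or cream cups are in sight, so I'm handing in.

```bash
python3 -c "
from workcell import env; print(env.close_job())"
```

```text
the job is handed in; nothing more can be done
None
```

I handed the job in after about 45 s of robot time: the four loose cups present (two short, two tall) are nested on their own stacks, both shakers stand in the caddy rings, and the robot never touched the bottle, jar or mug; no verdict came back.

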